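# Hold a frame rail against the sprung stop of a framing jig

### The job

On the framing jig, first swing the clamp lever that lies across the channel fully open. Then lay the longer of the two loose wooden rails flat in the channel between the guides and press its end squarely against the sprung stop plate with a steady push of about 8 N, which brings the plate half way back along its travel; never ram the plate to the end of its travel. Finish while still holding the rail pressed like that, so that I can screw the corner plate on, and leave everything else on the table where it is.

Things in the scene. Friction and masses are not known exactly. Their poses are not given: they have to be found in the camera images.
- jig: Framing jig fixed to the table: plywood board 320 x 160 x 12 mm; origin at the centre of its underside (table height), x along the channel towards the sprung stop, y to the left looking along x, z up. At x = 125 to 155 mm stands the stop's dark steel housing, 60 mm wide, top at z = 50 mm. Black ticks on the board at x = 80 mm mark the face of the stop plate at half travel.
- channel (a point): Point on the channel's bed (the board's top, 12 mm above the table) above the jig's origin; axes as the jig's. Two aluminium guides, 6 mm wide and 8 mm high above the bed, run along x from -152 to +52 mm from here, inner faces at y = -18 and +18 mm. The channel is open above and at its -x end.
- stop (a joint): Sprung end stop: how far the plate has been pushed back towards the housing, in m: 0 = free, 0.040 = end of travel. Linear spring of 400 N/m without preload (8 N at 0.020).
- stop_face (a point): Aluminium plate of the sprung stop, 8 mm thick, 50 mm wide (y), 36 mm tall; this point is the middle of the lower edge of the face that the rail is pressed against; it looks to the jig's -x. With the spring free it stands at x = 60, y = 0, z = 12.5 mm in the jig's frame, and slides along the jig's +x. Axes as the jig's.
- lever (a joint): Clamp lever, a flat steel bar 14 mm wide, 10 mm thick, 21.5 mm above the table, turning level about a pivot at x = -40, y = 60 mm in the jig's frame. 0 rad = straight across the channel (towards the jig's -y), barring it; grows counter-clockwise from above; 1.571 = fully open, along the jig's +x beside the channel, at its end stop. Stays where left; about 0.6 N at the knob moves it.
- lever_knob (a point): Centre of the top of the black upright cylindrical knob at the lever's free end: 16 mm in diameter, it stands 35 mm above the bar, top 66.5 mm above the table, 110 mm from the pivot.
- lever_pivot (a point): The lever's pivot axis, on the underside of the bar, 21.5 mm above the table.
- long_rail: The longer loose rail, plain light wood with square ends: 180 mm long (its x), 28 mm wide (y), 34 mm high (z), about 90 g; origin at the centre of its underside, lying on the table at the start.
- short_rail: The shorter rail, the same wood and section but 110 mm long; not wanted. Origin at the centre of its underside, x along it.
- brush: Thin paint brush lying on the table, 170 mm long along its x, 10 mm high; leave alone.
- water_jar: Open glass jar, 68 mm across its rim, 85 mm tall; origin at the centre of its underside; leave alone.
- palette: White flower-shaped ceramic palette, 138 mm across, 16 mm high; origin at the centre of its underside; leave alone.
- gum_bottle: Small white bottle with a black cap, 48 mm in diameter, 100 mm tall; origin at the centre of its underside; leave alone.
- tape_roll: Roll of tape lying flat, 84 mm in diameter, 24 mm high; origin at the centre of its underside; leave alone.
- paint_box: Open watercolour box: tray of pans 200 x 100 x 16 mm centred on the origin, its lid 200 x 100 x 8 mm folded flat beside it towards its +y; leave alone.
- screwdriver: Screwdriver with a black handle, 170 mm long along its x, lying beyond the jig; leave alone.
Not all that is in view belongs to the job. Leave any red look-alike of the long_rail alone.

How it is judged (in metres and radians):
On the way, in this order (a step that is already met when the one before it is completed fails the run):
1. the clamp lever is swung open (value of joint lever above 1.3 rad), for 0.2 s.
2. the long rail lies flat in the channel between the guides (z of long_rail in the frame of jig between 0.008 and 0.017 m and y of long_rail in the frame of jig between -0.007 and 0.007 m and angle between the x axis of long_rail and the x axis of jig, either way round below 0.08 rad and angle between long_rail's own x axis and vertical between 1.5 and 1.64 rad and x of long_rail in the frame of jig between -0.13 and 0.02 m), for 0.2 s.
At the end, for the whole second after the job is handed in: At the end, through the last second: lever beyond 1.3 rad; long rail flat on the bed (5 mm), centred between the guides (7 mm), straight (0.08 rad), at rest, fingers still on it, pressing the stop plate with 5 to 11 N (plate 12.5 to 27.5 mm back) (all of step 2 and value of joint lever above 1.3 rad and contact force between long_rail and stop between 5 and 11 N and value of joint stop between 0.0125 and 0.0275 m and contact force between the fingers and long_rail above 1 N and linear speed of long_rail below 0.01 m/s); the arm keeps its last pose, push and grip.
It fails at once if the stop plate is rammed to the end of its travel (value of joint stop above 0.038 m).
It fails at once if another thing on the table is moved by more than 30 mm (distance of any of short_rail, brush, water_jar, palette, gum_bottle, tape_roll, paint_box, screwdriver from where it was at the start of the episode above 0.03 m).
It also fails if it takes over 61 s, if anything falls off the work surface, if the arm or the gripper's body presses on something with over 40 N, if the wrist force passes 120 N, or if a joint passes its speed limit or range.

### The arm

A 6-joint arm with a two-finger parallel gripper is mounted at the origin on the work surface. World frame = base frame: x ahead of the robot, y to its left, z up, the work surface at z = 0. Lengths are in m, angles in degrees, forces in N, time in s.
With the tool pointing down it reaches from about 0.3 to 0.75 m from the base axis. Payload 8.5 kg.
Tool frame: the origin (TCP) lies at the very end of the fingers, on their centre line; the grasp point (between the pads) lies 19 mm behind it (env.hold_point_z is the distance from the TCP to the grasp point, in m); z points along the fingers, y is the line along which they close (so a half turn about z gives the same grasp; the last joint's range is limited). The gripper opens to 85 mm and grips with 20 to 120 N. Pads are 22 mm wide; open, the fingers measure 114 mm over their backs; the gripper's body (76 mm by 85 mm) begins 54 mm behind the grasp point. The pads swing forward as they close: fully open they stand 13 mm farther back than shut.
Start: joints at [62.55, 21.807, 74.336, -0, 83.858, -12.336], TCP at [0.143, 0.531, 0.231] pointing down, gripper open.
Joint ranges: [-178.18, 178.18], [-50.72, 133.34], [12.68, 142.11], [-81.47, 261.47], [9.98, 163.14], [-165.26, 165.26]. Speed limits (degrees/s): [136.94, 136.94, 180, 180, 180, 180].

### API

Orientations are given as a 3x3 rotation matrix whose columns are the frame's x, y, z axes.
In Python, from rig import env, optics gives the robot as it stands.
- The arm moves only by the shell command python3 -m jog 'ROWS' [OPENING] [FORCE]. ROWS is JSON, a list of rows, each an object with "linear": the shift along the tool's x, y, z in units of 40 mm (1.0 is 40 mm), a list of three; "roll": the turn about the tool's z in units of 5 degrees (1.0 is 5 degrees). A call has 1 to 12 rows; each row shifts and turns the commanded pose from where the row before left it, along the tool's axes as they then stand; what a row does not reach is not made up. A row lasts 1/12 s, in which the tool goes at most 41.7 mm and 7.16 degrees, less where a joint would pass 70% of its speed; a pose out of reach is approached as far as the arm can. A call is refused whole if a number of a shift passes 1 or a number of a turn 1, either way. A call with a gripper value outside its range is refused whole. OPENING is the opening, from -1 (shut) to 1 (fully open), set as the call begins (- or left out, the last holds). The fingers move at their own pace and stop on an object; FORCE is the grip in N (left out, the last holds). Time passes only in rows, so rows that do not move let the fingers close. It gives the time, the measured TCP pose, the force, the opening and the grip force at its end, in the units of the state.
- env.observe(): the state, without advancing time (a new reading comes with each control period).
- optics.get_image(name): name is "scene" or "top" or "wrist"; returns the picture (400x640x3 uint8, red, green, blue); there is no depth.
- optics.calibration(name): a dict with "fov_y" (degrees; the focal length in pixels is half the picture's height over the tangent of half this angle, whatever the lens; pixels are square), "cx", "cy" (the principal point, pixels), "T" (4x4, takes a point from camera to world coordinates). Camera axes: x right, y down, z forward; pixel columns grow to the right and rows downward; lengths in m; the calibration is good to about 2 mm. A picture is of the moment at which its call begins: read the wrist's pose just before it. calibration takes no time and is no camera call; for the wrist camera it gives the pose at the moment of the call.
- env.close_job(): hands the job in; it is judged then, once.
The state is a dict: "time_s": time; "q": joint angles; "qvel": joint speeds; "joint_efforts": joint torques, N m; "position": TCP position; "tool_rot": TCP orientation; "ft_force": force on the tool from outside, world axes, zero at the start; "wrist_torque": the same for the moment, N m; "grip_width": finger opening in m; "gripper_force": force on a finger pad.
Only numpy, scipy, OpenCV 4.12 (cv2) and the standard library are available. Lean on these libraries where they do the work, as an engineer would, in place of code of your own. Each camera call takes 0.05 s, during which the arm holds its last target. There are 200 camera calls.

## Working session

There is one attempt and no reset: what is moved stays moved. The work goes in short steps, Python scripts to look and compute and a shell command to move; the robot and the scene stay as the last step left them, time stands still between calls to the robot, and variables do not carry over. Pictures are saved under pics/ and viewed, at most 10 in all, crops included, and the job is handed in when it is done.

```bash
mkdir -p pics; ls; python3 - <<'E'
from rig import env, optics
import cv2
for n in ("top","scene"):
    cv2.imwrite(f"pics/{n}0.png",optics.get_image(n)[:,:,::-1])
    c=optics.calibration(n);print(n,c)
s=env.observe();print(s)
E
```

```text
pics
top {'fov_y': 51.96316737255643, 'cx': 314.158508075522, 'cy': 206.9996989492986, 'T': array([[-0.08576425, -0.97584714,  0.20091503,  0.20275394],
       [-0.99630922,  0.08471537, -0.01382904, -0.01086024],
       [-0.00352556, -0.20135953, -0.97951106,  1.56298299],
       [ 0.        ,  0.        ,  0.        ,  1.        ]])}
scene {'fov_y': 53.01824292199698, 'cx': 323.6630964700299, 'cy': 202.4617325434911, 'T': array([[ 0.81464217,  0.33241656, -0.47524453,  1.07457734],
       [ 0.57988228, -0.45311294,  0.67707105, -0.82393514],
       [ 0.00973018, -0.82715651, -0.56188738,  0.70907155],
       [ 0.        ,  0.        ,  0.        ,  1.        ]])}
{'time_s': 0.1, 'q': array([ 6.25500214e+01,  2.18359369e+01,  7.43800495e+01,  6.78294523e-04,
        8.38588965e+01, -1.23372092e+01]), 'qvel': array([-0.01141054, -0.06148388, -0.16805818,  0.01975211,  0.00208617,
        0.07961327]), 'joint_efforts': array([ 3.95718773e-03, -4.49214399e+01, -2.31656295e+01, -2.18813470e-04,
        3.65714026e-03, -4.56240059e-05]), 'position': array([0.14327985, 0.53072732, 0.23078683]), 'tool_rot': array([[-9.65414127e-01,  2.60720515e-01, -6.12916342e-04],
       [ 2.60721073e-01,  9.65413481e-01, -1.15438121e-03],
       [ 2.90746836e-04, -1.27425613e-03, -9.99999146e-01]]), 'ft_force': array([0.24841306, 0.31668508, 0.15006946]), 'wrist_torque': array([-0.03207392, -0.02979151, -0.0087187 ]), 'gripper_force': 0.0, 'grip_width': 0.08552964027812375}
```

View pics/top0.png

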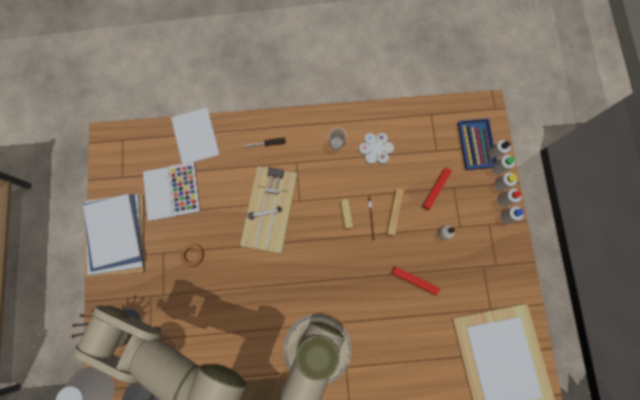

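View pics/scene0.png

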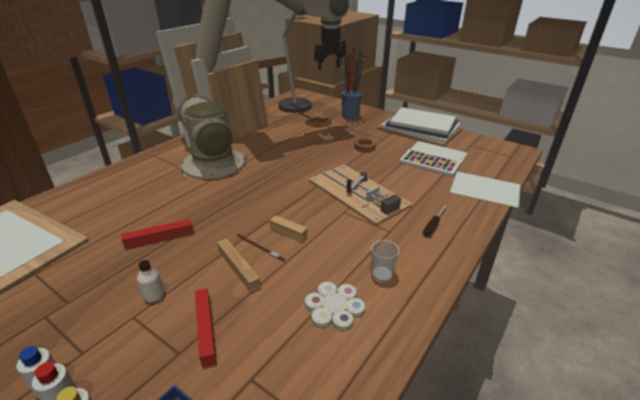

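The top view shows the jig around (270,208), with its stop housing at (275,172) and the lever knob near (252,216). The long rail is at (396,211), the short rail at (346,213), and the brush lies between them at (371,217). The scene view agrees, with the long rail at (238,263) and the jig at (360,192).

```bash
cat > h.py <<'E'
import numpy as np, cv2
from rig import env, optics
def ray(c,u,v):
    f=200/np.tan(np.radians(c["fov_y"]/2))
    T=np.asarray(c["T"]); d=T[:3,:3]@np.array([(u-c["cx"])/f,(v-c["cy"])/f,1.])
    return T[:3,3],d
def atz(c,u,v,z):
    o,d=ray(c,u,v); return o+d*(z-o[2])/d[2]
def proj(c,p):
    f=200/np.tan(np.radians(c["fov_y"]/2));T=np.asarray(c["T"])
    q=T[:3,:3].T@(np.asarray(p)-T[:3,3]); return q[:2]/q[2]*f+[c["cx"],c["cy"]]
def tri(obs):
    A=np.zeros((3,3));b=np.zeros(3)
    for c,u,v in obs:
        o,d=ray(c,u,v);d=d/np.linalg.norm(d);P=np.eye(3)-np.outer(d,d);A+=P;b+=P@o
    p=np.linalg.solve(A,b)
    return p,[np.round(proj(c,p)-[u,v],1).tolist() for c,u,v in obs]
E
python3 - <<'E'
from h import *
im=cv2.imread("pics/top0.png")[145:265,230:420]
cv2.imwrite("pics/crop0.png",cv2.resize(im,None,fx=4,fy=4,interpolation=cv2.INTER_CUBIC))
t=optics.calibration("top");s=optics.calibration("scene")
for n,a,b in (("long",(396,211),(238,263)),("short",(346,213),(289,228)),("housing",(275,172),(391,203))):
    print(n,tri([(t,*a),(s,*b)]),atz(t,*a,.03))
E
```

```text
long (array([ 0.47687946, -0.34187202,  0.02282047]), [[-0.3, -0.2], [-0.5, 0.1]]) [ 0.47480135 -0.34126361  0.03      ]
short (array([ 0.48565896, -0.15224719,  0.01799904]), [[0.0, 0.0], [0.0, -0.0]]) [ 0.48352978 -0.1510841   0.03      ]
housing (array([0.66771621, 0.10695297, 0.03360271]), [[-0.0, -0.1], [-0.1, 0.0]]) [0.66857795 0.10707806 0.03      ]
```

View pics/crop0.png

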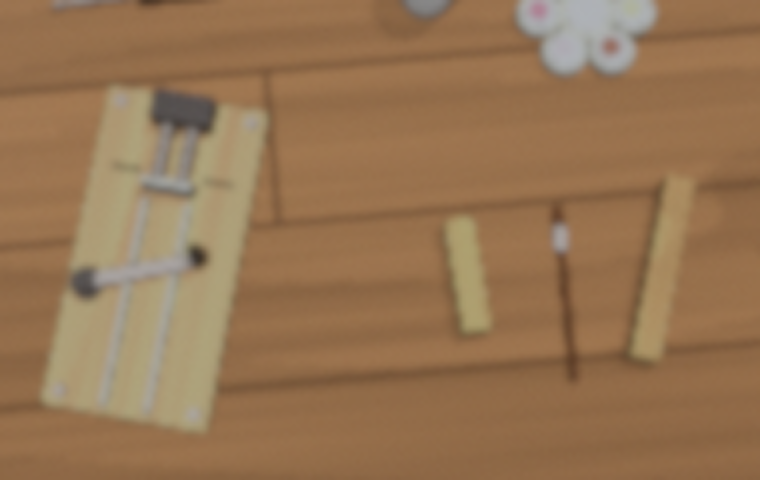

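The crop shows the board corners at (110,87), (268,110), (208,432) and (42,402). The pivot is at (87,282) and the knob top at (197,257). The long rail's top corners are about (667,175), (695,178), (661,361) and (631,357).

```bash
python3 - <<'E'
from h import *
t=optics.calibration("top")
P=lambda u,v,z:atz(t,230+(u+.5)/4-.5,145+(v+.5)/4-.5,z)
C=np.array([P(*p,.012) for p in((110,87),(268,110),(208,432),(42,402))])
print("jig",C.mean(0),[np.linalg.norm(C[i]-C[i-1]) for i in range(4)])
a=C[0]+C[1]-C[2]-C[3];yaw=np.arctan2(a[1],a[0]);print("yaw",np.degrees(yaw))
k=P(197,257,.0665);pv=P(87,282,.03);print("knob",k,"pivot",pv)
R=np.array([[np.cos(yaw),-np.sin(yaw)],[np.sin(yaw),np.cos(yaw)]])
print("in jig",R.T@(k-C.mean(0))[:2],R.T@(pv-C.mean(0))[:2])
L=np.array([P(*p,.034) for p in((667,175),(695,178),(661,361),(631,357))])
a=L[0]+L[1]-L[2]-L[3];print("rail",L.mean(0),np.degrees(np.arctan2(a[1],a[0])),[np.linalg.norm(L[i]-L[i-1]) for i in range(4)])
w=optics.calibration("wrist");print(w); s=env.observe();T=np.eye(4);T[:3,:3]=s["tool_rot"];T[:3,3]=s["position"];print(np.round(np.linalg.inv(T)@w["T"],3))
E
```

```text
jig [0.53098721 0.14122415 0.012     ] [np.float64(0.31579750587193467), np.float64(0.15766782074393074), np.float64(0.32011491345583126), np.float64(0.1602548278074217)]
yaw -14.846653308935727
knob [0.51396559 0.09939959 0.0665    ] pivot [0.50642372 0.20789387 0.03      ]
in jig [-0.00573652 -0.04478976] [-0.04082641  0.05814998]
rail [ 0.47307546 -0.33855032  0.034     ] -17.767841433385772 [np.float64(0.18050438797002744), np.float64(0.026872078808523697), np.float64(0.18100703233011017), np.float64(0.02821672706832695)]
{'fov_y': 66.00247776444745, 'cx': 317.6815422746455, 'cy': 203.1517919707569, 'T': array([[ 0.26062989,  0.92137927,  0.28832671,  0.06992199],
       [ 0.96543668, -0.24811019, -0.07983328,  0.55086176],
       [-0.00201994,  0.29916812, -0.95419828,  0.37380292],
       [ 0.        ,  0.        ,  0.        ,  1.        ]])}
[[ 0.    -0.954 -0.299  0.076]
 [ 1.     0.    -0.001  0.   ]
 [ 0.001 -0.299  0.954 -0.143]
 [ 0.     0.     0.     1.   ]]
```

```bash
python3 -m jog '[{"linear":[-0.8,-0.46,0]},{"linear":[-0.8,-0.46,0]},{"linear":[-0.8,-0.46,0]},{"linear":[-0.8,-0.46,0]},{"linear":[-0.8,-0.46,0]},{"linear":[-0.8,-0.46,0]},{"linear":[-0.8,-0.46,0]},{"linear":[-0.8,-0.46,0]},{"linear":[-0.8,-0.46,0]},{"linear":[-0.8,-0.46,0]},{"linear":[-0.8,-0.46,0]},{"linear":[-0.8,-0.46,0]}]' -0.3
python3 -m jog '[{"linear":[-0.8,-0.46,0]},{"linear":[-0.8,-0.46,0]},{"linear":[-0.7,-0.46,0]},{"linear":[0,0,0]},{"linear":[0,0,0]}]'
python3 - <<'E'
from h import *
c=optics.calibration("wrist");np.save("w1.npy",c,allow_pickle=True)
cv2.imwrite("pics/w1.png",optics.get_image("wrist")[:,:,::-1])
s=env.observe();print(s["tool_rot"],s["position"],s["time_s"])
E
```

```text
[[-9.65400603e-01  2.60770777e-01 -5.27134938e-04]
 [ 2.60771196e-01  9.65400096e-01 -1.01853243e-03]
 [ 2.43292627e-04 -1.12075343e-03 -9.99999342e-01]] [0.14330238 0.53076116 0.23084585] 0.15invalid input
invalid input
```

View pics/w1.png

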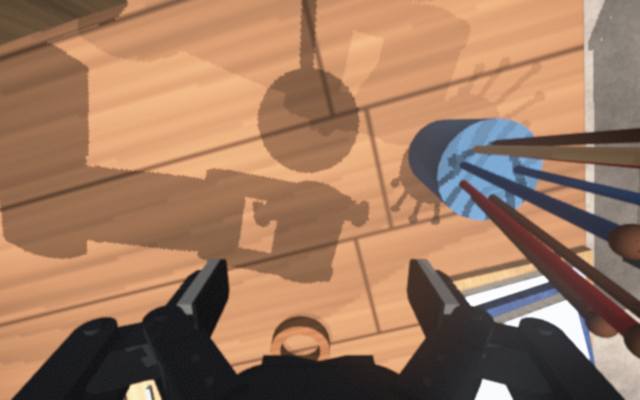

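The arm didn't move because the rows were refused; they probably need "roll". The picture shows the start pose with the brush cup on the right, which is clear of my path.

```bash
python3 -m jog '[{"linear":[-0.8,-0.46,0],"roll":0},{"linear":[-0.8,-0.46,0],"roll":0},{"linear":[-0.8,-0.46,0],"roll":0},{"linear":[-0.8,-0.46,0],"roll":0},{"linear":[-0.8,-0.46,0],"roll":0},{"linear":[-0.8,-0.46,0],"roll":0},{"linear":[-0.8,-0.46,0],"roll":0},{"linear":[-0.8,-0.46,0],"roll":0},{"linear":[-0.8,-0.46,0],"roll":0},{"linear":[-0.8,-0.46,0],"roll":0},{"linear":[-0.8,-0.46,0],"roll":0},{"linear":[-0.8,-0.46,0],"roll":0}]' -0.3 &&
python3 -m jog '[{"linear":[-0.8,-0.46,0],"roll":0},{"linear":[-0.8,-0.46,0],"roll":0},{"linear":[-0.7,-0.46,0],"roll":0},{"linear":[0,0,0],"roll":0},{"linear":[0,0,0],"roll":0}]' &&
python3 - <<'E'
from h import *
c=optics.calibration("wrist");np.save("w2.npy",c,allow_pickle=True)
cv2.imwrite("pics/w2.png",optics.get_image("wrist")[:,:,::-1])
s=env.observe();print(s["tool_rot"],s["position"],s["time_s"])
E
```

```text
time_s: 1.15
position: [0.4575, 0.2161, 0.2312]
tool_rot: [[-0.965, 0.261, -0.0], [0.261, 0.965, 0.0], [0.0, -0.0, -1.0]]
ft_force: [0.8, 0.7, -0.1]
grip_width: 0.0295
gripper_force: 0.0
time_s: 1.57
position: [0.5316, 0.1391, 0.2306]
tool_rot: [[-0.965, 0.263, -0.001], [0.263, 0.965, 0.0], [0.001, -0.0, -1.0]]
ft_force: [-0.1, 0.6, 0.8]
grip_width: 0.03
gripper_force: 0.0
[[-9.65135857e-01  2.61746592e-01 -1.22413535e-03]
 [ 2.61746577e-01  9.65136622e-01  1.75459334e-04]
 [ 1.22738374e-03 -1.51071142e-04 -9.99999235e-01]] [0.53083592 0.14014915 0.23085359] 1.6167
```

View pics/w2.png

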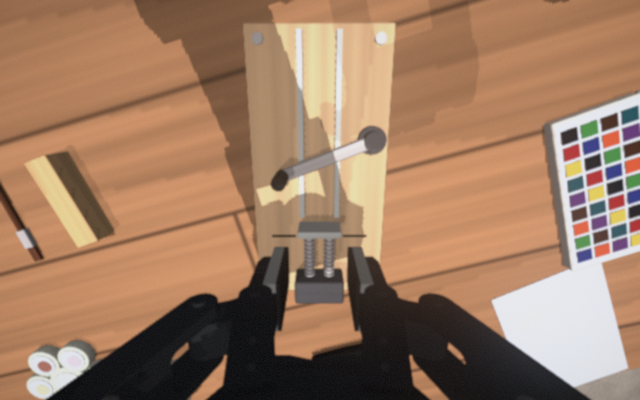

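The wrist view shows the back board corners at (245,23) and (395,23), guides at columns 299 and 338, the pivot at (372,140) and the knob top at about (278,182). The plate is at (320,229), with the half-travel ticks on row 236.

```bash
python3 - <<'E'
from h import *
t=optics.calibration("top");w=np.load("w2.npy",allow_pickle=True).item()
tp=lambda u,v:(t,230+(u+.5)/4-.5,145+(v+.5)/4-.5)
for n,a,b in(("knob",(197,257),(278,182)),("pivot",(87,282),(372,140)),("bl",(42,402),(395,23)),("br",(208,432),(245,23))):
    print(n,tri([tp(*a),(w,*b)]))
bl=atz(w,395,23,.012);br=atz(w,245,23,.012)
g=[atz(w,*p,.020) for p in((299,30),(301,215),(339,30),(337,215))]
tk=(atz(w,273,236,.012)+atz(w,366,236,.012))/2
print(bl,br,np.linalg.norm(bl-br));d=bl-br;print("yaw from back",np.degrees(np.arctan2(-d[0],d[1])))
for i in(0,2): d=g[i+1]-g[i];print("guide yaw",np.degrees(np.arctan2(d[1],d[0])))
print("back mid",(bl+br)/2,"ticks",tk,np.linalg.norm((bl+br)/2-tk)); d=tk-(bl+br)/2;print(np.degrees(np.arctan2(d[1],d[0])))
u=d/np.linalg.norm(d);print("origin from back",(bl+br)/2+.16*u,"from ticks",tk-.08*u)
m=(g[0]+g[2])/2;m2=(g[1]+g[3])/2;print("guide mids",m,m2)
print("knob w",atz(w,278,182,.0665),"pivot",atz(w,372,140,.0315))
E
```

```text
knob (array([0.51718277, 0.09970411, 0.06143652]), [[-0.0, -0.6], [-0.5, -2.0]])
pivot (array([0.51005847, 0.2102198 , 0.01168489]), [[0.1, -0.0], [0.2, -0.1]])
bl (array([0.39857512, 0.25964308, 0.0085221 ]), [[0.1, 0.0], [0.3, 0.0]])
br (array([0.35657237, 0.10601238, 0.00512979]), [[-0.2, 0.2], [-0.6, 0.8]])
[0.39906481 0.25841284 0.012     ] [0.35796392 0.10787634 0.012     ] 0.15604653213786193
yaw from back -15.271227598116274
guide yaw -15.598713396735043
guide yaw -14.769374897420452
back mid [0.37851436 0.18314459 0.012     ] ticks [0.61018362 0.11986026 0.012     ] 0.2401573480421465
-15.278551824983083
origin from back [0.53285935 0.14098268 0.012     ] from ticks [0.53301113 0.14094121 0.012     ]
guide mids [0.38614158 0.17998888 0.02      ] [0.57991319 0.12740015 0.02      ]
knob w [0.51835304 0.10049205 0.0665    ] pivot [0.50723825 0.20715958 0.0315    ]
```

```bash
python3 -m jog '[{"linear":[0.03,-0.55,0],"roll":0},{"linear":[0.03,-0.5,0],"roll":0},{"linear":[0,0,0.8],"roll":0},{"linear":[0,0,0.8],"roll":0},{"linear":[0,0,0.8],"roll":0},{"linear":[0,0,0.8],"roll":0},{"linear":[0,0,0.5],"roll":0},{"linear":[0,0,0.5],"roll":0},{"linear":[0,0,0.3],"roll":0},{"linear":[0,0,0.2],"roll":0},{"linear":[0,0,0],"roll":0},{"linear":[0,0,0],"roll":0}]' 0.1 20 && python3 -m jog '[{"linear":[0,0,0],"roll":0},{"linear":[0,0,0],"roll":0},{"linear":[0,0,0],"roll":0},{"linear":[0,0,0],"roll":0},{"linear":[0,0,0],"roll":0},{"linear":[0,0,0],"roll":0}]' -1 20
```

```text
time_s: 2.62
position: [0.5176, 0.1011, 0.0438]
tool_rot: [[-0.966, 0.26, 0.0], [0.26, 0.966, 0.0], [-0.0, 0.0, -1.0]]
ft_force: [0.2, 0.2, 0.6]
grip_width: 0.0474
gripper_force: 0.0
time_s: 3.12
position: [0.5182, 0.1, 0.0442]
tool_rot: [[-0.965, 0.261, 0.002], [0.261, 0.965, -0.001], [-0.002, -0.0, -1.0]]
ft_force: [-0.8, -3.8, 6.5]
grip_width: 0.0151
gripper_force: 21.2
```

```bash
python3 -m jog '[{"linear":[-0.25,0.1,0],"roll":0},{"linear":[-0.24,0.12,0],"roll":0},{"linear":[-0.23,0.15,0],"roll":0},{"linear":[-0.21,0.17,0],"roll":0},{"linear":[-0.19,0.19,0],"roll":0},{"linear":[-0.17,0.2,0],"roll":0},{"linear":[-0.15,0.22,0],"roll":0},{"linear":[-0.13,0.24,0],"roll":0},{"linear":[-0.11,0.25,0],"roll":0},{"linear":[-0.08,0.26,0],"roll":0},{"linear":[-0.06,0.26,0],"roll":0},{"linear":[-0.03,0.27,0],"roll":0}]' && python3 -m jog '[{"linear":[0,0,0],"roll":0},{"linear":[0,0,0],"roll":0},{"linear":[0,0,0],"roll":0}]'; python3 - <<'E'
from h import *
s=env.observe();d=s["position"][:2]-[.5101,.2094];print(np.linalg.norm(d),np.degrees(np.arctan2(d[1],d[0]))+105.2,s["position"])
E
```

```text
time_s: 4.12
position: [0.6154, 0.1749, 0.044]
tool_rot: [[-0.965, 0.261, 0.002], [0.261, 0.965, -0.001], [-0.002, -0.0, -1.0]]
ft_force: [2.6, -3.7, 1.8]
grip_width: 0.0152
gripper_force: 21.1
time_s: 4.37
position: [0.6156, 0.175, 0.044]
tool_rot: [[-0.965, 0.261, 0.003], [0.261, 0.965, 0.0], [-0.003, 0.001, -1.0]]
ft_force: [5.3, -1.1, 3.3]
grip_width: 0.0151
gripper_force: 21.2
0.11093772424397066 87.11366573088134 [0.61555627 0.17495942 0.04400088]
```

```bash
python3 -m jog '[{"linear":[0,0,0],"roll":0},{"linear":[0,0,0],"roll":0},{"linear":[0,0,-0.4],"roll":0},{"linear":[0,0,-0.8],"roll":0},{"linear":[0,0,-0.8],"roll":0},{"linear":[0,0,-0.8],"roll":0},{"linear":[0,-0.4,-0.8],"roll":0},{"linear":[0,-0.6,-0.8],"roll":0},{"linear":[0,-0.8,-0.25],"roll":0},{"linear":[0,-0.9,0],"roll":0},{"linear":[0,-0.9,0],"roll":0},{"linear":[0,-0.9,0],"roll":0}]' 0.1 && python3 -m jog '[{"linear":[0.03,-1,0],"roll":0},{"linear":[0.03,-1,0],"roll":0},{"linear":[0.03,-1,0],"roll":0},{"linear":[0,-1,0],"roll":0},{"linear":[0,-1,0],"roll":0},{"linear":[0,-1,0],"roll":0},{"linear":[0,-1,0],"roll":0},{"linear":[0,-1,0],"roll":0},{"linear":[0,-0.8,0],"roll":0},{"linear":[0,0,0],"roll":0},{"linear":[0,0,0],"roll":0},{"linear":[0,0,0],"roll":0}]' 0.5;  python3 - <<'E'
from h import *
s=env.observe();print(s["position"])
c=optics.calibration("wrist");np.save("w3.npy",c,allow_pickle=True)
cv2.imwrite("pics/w3.png",optics.get_image("wrist")[:,:,::-1])
E
```

```text
time_s: 5.37
position: [0.5661, 0.0002, 0.229]
tool_rot: [[-0.966, 0.26, -0.001], [0.26, 0.966, 0.001], [0.002, 0.0, -1.0]]
ft_force: [0.6, -0.3, 0.3]
grip_width: 0.0469
gripper_force: 0.0
time_s: 6.37
position: [0.472, -0.3369, 0.2289]
tool_rot: [[-0.965, 0.261, -0.001], [0.261, 0.965, 0.002], [0.001, 0.001, -1.0]]
ft_force: [0.7, 0.5, 0.1]
grip_width: 0.0637
gripper_force: 0.0
[ 0.47202783 -0.33689799  0.22886564]
```

View pics/w3.png

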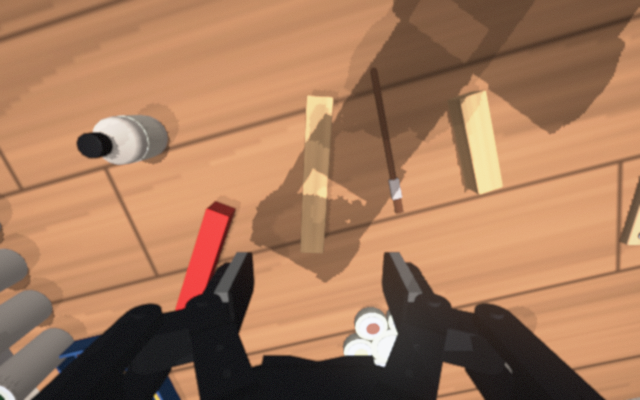

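The wrist view shows the long rail's top corners at (308,96), (333,97), (324,252) and (301,252). The brush is to its right and the red look-alike is on the left.

```bash
python3 - <<'E'
from h import *
t=optics.calibration("top");w=np.load("w3.npy",allow_pickle=True).item()
tp=lambda u,v:(t,230+(u+.5)/4-.5,145+(v+.5)/4-.5)
W=((301,252),(324,252),(333,97),(308,96));Tc=((695,178),(667,175),(631,357),(661,361))
# wrist right = tool +y = world +y ; top-left = +y
Tc=(Tc[0],Tc[1],Tc[2],Tc[3])
for a,b in zip(Tc,W): print(tri([tp(*a),(w,*b)]))
L=np.array([atz(w,*p,.034) for p in W]);a=L[0]+L[1]-L[2]-L[3]
print(L.mean(0),np.degrees(np.arctan2(a[1],a[0])),[np.linalg.norm(L[i]-L[i-1]) for i in range(4)])
for p in((375,70),(400,212)):print("brush",atz(w,*p,.005))
E
```

```text
(array([ 0.55801354, -0.38103572,  0.0277769 ]), [[0.1, -0.0], [0.2, -0.1]])
(array([ 0.56150267, -0.35282366,  0.035703  ]), [[0.1, -0.0], [0.2, -0.2]])
(array([ 0.39238184, -0.29890135,  0.02233389]), [[-0.2, -0.2], [-0.6, -0.7]])
(array([ 0.38488883, -0.32449082,  0.03209018]), [[-0.2, -0.2], [-0.8, -0.6]])
[ 0.47420344 -0.33905226  0.034     ] -18.07461329132948 [np.float64(0.17860244571483835), np.float64(0.02782205690073976), np.float64(0.17753523211370106), np.float64(0.025957454955544863)]
brush [ 0.37778506 -0.2459603   0.005     ]
brush [ 0.54780428 -0.24975127  0.005     ]
```

```bash
python3 -m jog '[{"linear":[-0.07,-0.04,0.4],"roll":0.62},{"linear":[0,0,0.8],"roll":0},{"linear":[0,0,0.8],"roll":0},{"linear":[0,0,0.8],"roll":0},{"linear":[0,0,0.8],"roll":0},{"linear":[0,0,0.8],"roll":0},{"linear":[0,0,0.5],"roll":0},{"linear":[0,0,0.3],"roll":0},{"linear":[0,0,0.15],"roll":0},{"linear":[0,0,0],"roll":0},{"linear":[0,0,0],"roll":0}]' && python3 -m jog '[{"linear":[0,0,0],"roll":0},{"linear":[0,0,0],"roll":0},{"linear":[0,0,0],"roll":0},{"linear":[0,0,0],"roll":0},{"linear":[0,0,0],"roll":0},{"linear":[0,0,0],"roll":0},{"linear":[0,0,0],"roll":0}]' -1 50
```

```text
time_s: 7.33
position: [0.4751, -0.3395, 0.016]
tool_rot: [[-0.95, 0.312, 0.001], [0.312, 0.95, -0.0], [-0.001, -0.0, -1.0]]
ft_force: [0.6, 0.2, 0.3]
grip_width: 0.0639
gripper_force: 0.0
time_s: 7.92
position: [0.4749, -0.3403, 0.0164]
tool_rot: [[-0.95, 0.313, 0.001], [0.313, 0.95, -0.001], [-0.002, -0.001, -1.0]]
ft_force: [-0.4, 1.3, 7.0]
grip_width: 0.0267
gripper_force: 50.7
```

```bash
python3 -m jog '[{"linear":[0,0,-0.3],"roll":0},{"linear":[0,0,-0.6],"roll":0},{"linear":[0,0,-0.8],"roll":0},{"linear":[0,0,-0.8],"roll":-0.2},{"linear":[0,0,-0.5],"roll":-0.4},{"linear":[0.13,0.5,0],"roll":0},{"linear":[0.22,0.8,0],"roll":0},{"linear":[0.24,0.9,0],"roll":0},{"linear":[0.24,0.9,0],"roll":0},{"linear":[0.24,0.9,0],"roll":0},{"linear":[0.24,0.9,0],"roll":0},{"linear":[0.24,0.9,0],"roll":0}]' && python3 -m jog '[{"linear":[0.24,0.9,0],"roll":0},{"linear":[0.24,0.9,0],"roll":0},{"linear":[0.24,0.9,0],"roll":0},{"linear":[0.24,0.9,0],"roll":0},{"linear":[0.24,0.9,0],"roll":0},{"linear":[0.24,0.9,0],"roll":0},{"linear":[0.22,0.6,0],"roll":0},{"linear":[0.1,0.2,0],"roll":0},{"linear":[0,0,0],"roll":0},{"linear":[0,0,0],"roll":0}]';  python3 - <<'E'
from h import *
s=env.observe();u=np.array([.965,-.262]);n=np.array([.262,.965]);d=s["position"][:2]-[.533,.141];print("jig",d@u,d@n,s["position"])
x=s["tool_rot"][:2,0];print(np.degrees(np.arctan2(-x[1],-x[0])))
c=optics.calibration("wrist");np.save("w4.npy",c,allow_pickle=True)
cv2.imwrite("pics/w4.png",optics.get_image("wrist")[:,:,::-1])
E
```

```text
time_s: 8.92
position: [0.4752, -0.0981, 0.1356]
tool_rot: [[-0.965, 0.263, 0.0], [0.263, 0.965, -0.0], [-0.0, 0.0, -1.0]]
ft_force: [0.9, -0.3, -1.0]
grip_width: 0.0268
gripper_force: 49.8
time_s: 9.75
position: [0.4727, 0.1575, 0.1354]
tool_rot: [[-0.965, 0.262, -0.0], [0.262, 0.965, -0.0], [-0.0, -0.0, -1.0]]
ft_force: [-0.0, -0.2, -0.8]
grip_width: 0.027
gripper_force: 49.8
jig -0.06251233717861668 0.0001736501201508242 [0.47271319 0.15754797 0.13536023]
-15.17890971328686
```

View pics/w4.png

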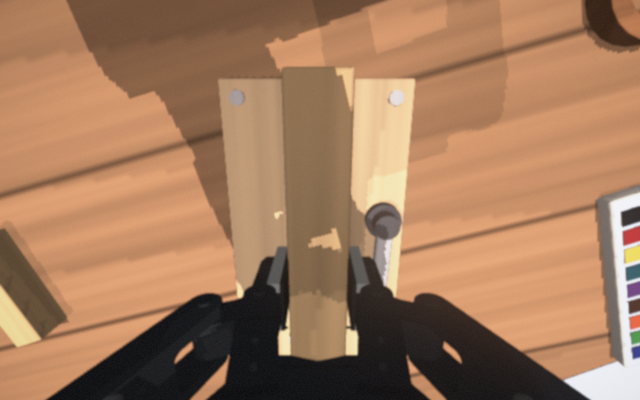

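The rail back end is at columns 283–353 (middle 318) and the board's at 219–414 (middle 316.5). It is centred to about 1 mm and straight, and the lever lies open beside the channel. Lowering now.

```bash
python3 -m jog '[{"linear":[0,-0.015,0.5],"roll":0},{"linear":[0,0,0.7],"roll":0},{"linear":[0,0,0.6],"roll":0},{"linear":[0,0,0.3],"roll":0},{"linear":[0,0,0.2],"roll":0},{"linear":[0,0,0.15],"roll":0},{"linear":[0,0,0.1],"roll":0},{"linear":[0,0,0.05],"roll":0},{"linear":[0,0,0],"roll":0},{"linear":[0,0,0],"roll":0},{"linear":[0,0,0],"roll":0}]'
```

```text
time_s: 10.72
position: [0.4729, 0.1575, 0.0319]
tool_rot: [[-0.965, 0.262, 0.001], [0.262, 0.965, 0.0], [-0.001, 0.0, -1.0]]
ft_force: [0.4, 0.0, -1.0]
grip_width: 0.0271
gripper_force: 49.8
```

```bash
python3 -m jog '[{"linear":[0,0,0.04],"roll":0},{"linear":[0,0,0.03],"roll":0},{"linear":[0,0,0],"roll":0},{"linear":[0,0,0],"roll":0},{"linear":[0,0,0],"roll":0}]'
```

```text
time_s: 11.13
position: [0.4726, 0.1574, 0.0285]
tool_rot: [[-0.965, 0.262, -0.0], [0.262, 0.965, -0.0], [0.0, -0.0, -1.0]]
ft_force: [-0.2, 1.1, -0.6]
grip_width: 0.027
gripper_force: 49.8
```

```bash
python3 -m jog '[{"linear":[0,0,0.015],"roll":0},{"linear":[0,0,0],"roll":0},{"linear":[0,0,0],"roll":0},{"linear":[-0.15,0,0],"roll":0},{"linear":[-0.2,0,0],"roll":0},{"linear":[-0.2,0,0],"roll":0},{"linear":[-0.15,0,0],"roll":0},{"linear":[0,0,0],"roll":0},{"linear":[0,0,0],"roll":0},{"linear":[0,0,0],"roll":0}]' && python3 -m jog '[{"linear":[-0.1,0,0],"roll":0},{"linear":[-0.1,0,0],"roll":0},{"linear":[-0.1,0,0],"roll":0},{"linear":[-0.1,0,0],"roll":0},{"linear":[0,0,0],"roll":0},{"linear":[0,0,0],"roll":0},{"linear":[0,0,0],"roll":0},{"linear":[0,0,0],"roll":0}]'
```

```text
time_s: 11.97
position: [0.5005, 0.1499, 0.0284]
tool_rot: [[-0.965, 0.262, 0.002], [0.262, 0.965, -0.0], [-0.002, 0.0, -1.0]]
ft_force: [3.4, -0.6, 4.6]
grip_width: 0.0267
gripper_force: 50.4
time_s: 12.63
position: [0.5126, 0.1465, 0.0284]
tool_rot: [[-0.965, 0.262, -0.005], [0.262, 0.965, 0.001], [0.005, -0.001, -1.0]]
ft_force: [-11.0, 3.2, 14.1]
grip_width: 0.027
gripper_force: 51.8
```

```bash
python3 -m jog '[{"linear":[0,0,-0.012],"roll":0},{"linear":[0,0,0],"roll":0},{"linear":[-0.08,0,0],"roll":0},{"linear":[-0.08,0,0],"roll":0},{"linear":[-0.08,0,0],"roll":0},{"linear":[0,0,0],"roll":0},{"linear":[0,0,0],"roll":0},{"linear":[0,0,0],"roll":0},{"linear":[0,0,0],"roll":0}]'; python3 - <<'E'
from h import *
s=env.observe();u=np.array([.965,-.262]);n=np.array([.262,.965]);d=s["position"][:2]-[.533,.141];print("jig",d@u,d@n,"F along",s["ft_force"][:2]@u)
for n in("top","scene","wrist"):
    np.save(n+"5.npy",optics.calibration(n),allow_pickle=True); cv2.imwrite(f"pics/{n}5.png",optics.get_image(n)[:,:,::-1])
a=cv2.resize(cv2.imread("pics/top5.png")[155:255,235:310],None,fx=5,fy=5,interpolation=3)
b=cv2.resize(cv2.imread("pics/scene5.png")[145:245,300:415],None,fx=3.5,fy=5,interpolation=3)
cv2.imwrite("pics/both5.png",np.hstack([a,b]))
E
```

```text
time_s: 13.38
position: [0.5209, 0.1443, 0.0284]
tool_rot: [[-0.965, 0.262, -0.007], [0.262, 0.965, 0.001], [0.007, -0.001, -1.0]]
ft_force: [-13.5, 4.5, 12.6]
grip_width: 0.0269
gripper_force: 51.5
jig -0.012491312863235973 -9.508406674096827e-06 F along -14.252943286278736
```

View pics/both5.png

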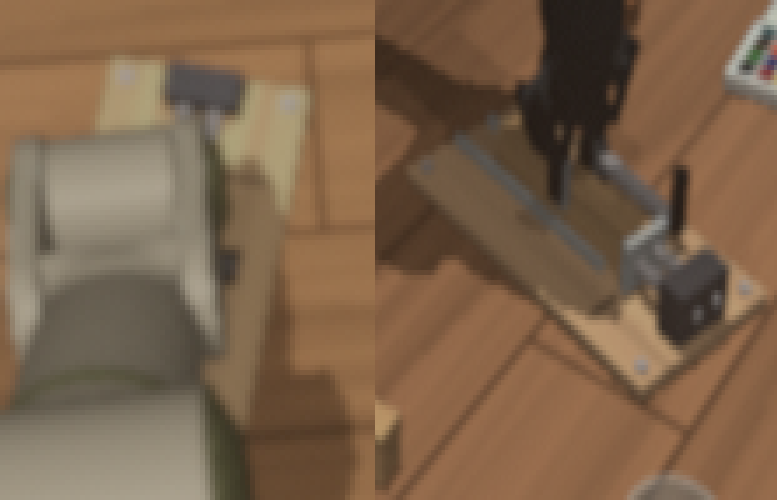

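View pics/wrist5.png

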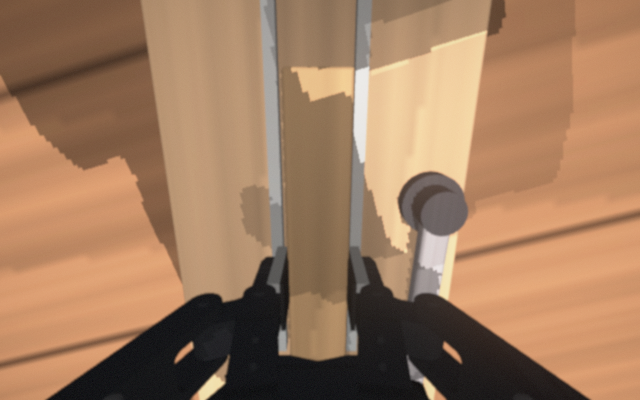

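The wrist view shows the rail seated between the guides and the lever open. The scene crop shows the plate pushed back, with its rear face around (645,255). I'll compare that with projections to get the travel.

```bash
python3 - <<'E'
from h import *
s=np.load("scene5.npy",allow_pickle=True).item()
o=np.array([.533,.141,0]);R=np.array([[.965,.262,0],[-.262,.965,0],[0,0,1]])
im=cv2.resize(cv2.imread("pics/scene5.png")[165:225,350:420],None,fx=10,fy=10,interpolation=3)
def pj(p): return (proj(s,o+R@np.array(p))-[350,165]+.5)*10
col={.010:(0,0,255),.020:(0,255,0),.030:(255,0,0)}
for d,c in col.items():
    for x in(.06,.068):
        q=np.array([pj((x+d,y,z)) for y,z in((-.025,.0125),(-.025,.0485),(.025,.0485))]).astype(int)
        cv2.polylines(im,[q],False,c,1)
for q in ([(.125,-.03,.05),(.125,.03,.05),(.155,.03,.05),(.155,-.03,.05),(.125,-.03,.05)],[(.16,-.08,.012),(.16,.08,.012)],[(.16,-.08,.012),(-.16,-.08,.012)]):
    cv2.polylines(im,[np.array([pj(p) for p in q]).astype(int)],False,(0,255,255),1)
cv2.imwrite("pics/plate.png",im)
E
```

```text
(no output)
```

View pics/plate.png

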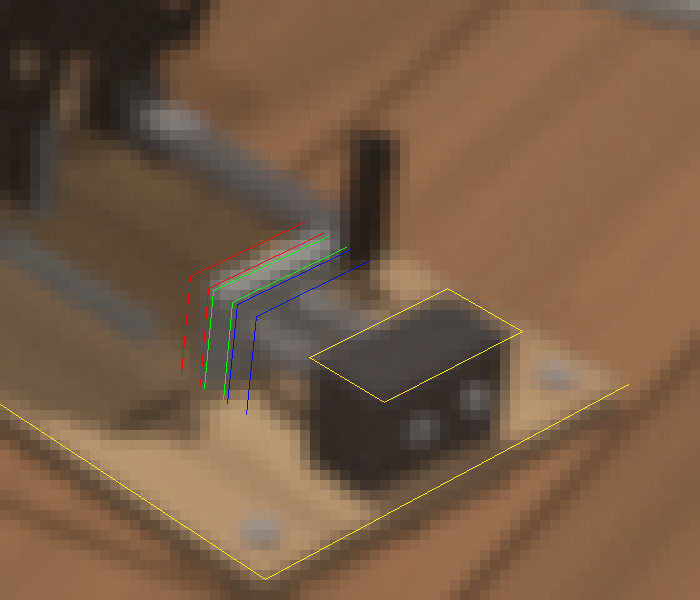

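Allowing for the small overlay offset, the plate stands about 16 mm back. The arm's position gives the same figure. I'll push about 4 mm more.

```bash
python3 -m jog '[{"linear":[-0.05,0,-0.01],"roll":0},{"linear":[-0.05,0,0],"roll":0},{"linear":[0,0,0],"roll":0},{"linear":[0,0,0],"roll":0},{"linear":[0,0,0],"roll":0},{"linear":[0,0,0],"roll":0},{"linear":[0,0,0],"roll":0},{"linear":[0,0,0],"roll":0}]'; python3 - <<'E'
from h import *
s=env.observe();u=np.array([.965,-.262]);n=np.array([.262,.965]);d=s["position"][:2]-[.533,.141];print("jig",d@u,d@n,"F along",s["ft_force"][:2]@u,s["qvel"])
im=lambda f:cv2.cvtColor(f,cv2.COLOR_RGB2GRAY).astype(np.float32)
a=im(cv2.imread("pics/scene0.png")[:,:,::-1].copy());b=optics.get_image("scene");cv2.imwrite("pics/scene6.png",b[:,:,::-1]);b=im(b)
# plate patch (rear face + top) tracked from the free position along the predicted travel
c=optics.calibration("scene");o=np.array([.533,.141,0]);R=np.array([[.965,.262,0],[-.262,.965,0],[0,0,1]])
P=lambda x:proj(c,o+R@np.array([x,0,.045]))
p0=P(.066);t=cv2.getRectSubPix(a,(15,13),p0.astype(float).tolist())
for e in np.arange(0,.034,.002):
    q=cv2.getRectSubPix(b,(15,13),P(.066+e).tolist());print(round(e*1000),round(float(np.corrcoef(t.ravel(),q.ravel())[0,1]),3),end="; ")
E
```

```text
time_s: 14.2
position: [0.5245, 0.1433, 0.0283]
tool_rot: [[-0.965, 0.262, -0.008], [0.262, 0.965, 0.001], [0.008, -0.001, -1.0]]
ft_force: [-13.6, 3.4, 8.6]
grip_width: 0.027
gripper_force: 51.1
jig -0.00879705977126444 -5.054508216148761e-05 F along -14.050482787843691 [ 0.02924876 -0.00649227 -0.00403125  0.03531728 -0.06736039  0.09106151]
0 -0.322; 2 -0.381; 4 -0.448; 6 -0.49; 8 -0.498; 10 -0.492; 12 -0.429; 14 -0.33; 16 -0.193; 18 -0.075; 20 0.047; 22 0.134; 24 0.175; 26 0.192; 28 0.188; 30 0.179; 32 0.181;
```

```bash
for i in 1 2; do python3 -m jog '[{"linear":[0,0,-0.01],"roll":0},{"linear":[0,0,0],"roll":0},{"linear":[0,0,0],"roll":0},{"linear":[0,0,0],"roll":0},{"linear":[0,0,0],"roll":0}]'; done; python3 - <<'E'
from h import *
u=np.array([.965,-.262]);F=[]
for i in range(8):
    optics.get_image("scene");f=env.observe()["ft_force"];F.append([f[:2]@u,f[2]])
print(np.mean(F,0),np.std(F,0)); print((env.observe()["position"][:2]-[.533,.141])@u)
E
```

```text
time_s: 14.67
position: [0.5249, 0.1432, 0.0284]
tool_rot: [[-0.965, 0.262, -0.008], [0.262, 0.965, 0.001], [0.008, -0.001, -1.0]]
ft_force: [-10.2, 4.6, 4.8]
grip_width: 0.0269
gripper_force: 50.4
time_s: 15.08
position: [0.525, 0.1431, 0.0286]
tool_rot: [[-0.965, 0.262, -0.008], [0.262, 0.965, 0.001], [0.008, -0.001, -1.0]]
ft_force: [-9.2, 4.2, 2.2]
grip_width: 0.0267
gripper_force: 50.1
[-9.34710026  2.03317699] [0.47164417 0.30065872]
-0.008310253184135554
```

With the bed load almost gone, the push reads 9.3 N. Subtracting about 1.3 N of bed friction leaves about 8 N on the plate, and the arm position also gives about 20 mm of travel. Handing in.

```bash
python3 -c "
from rig import env
print(env.close_job())"
```

```text
the job is handed in; nothing more can be done
None
```

I swung the lever open, laid the long rail in the channel and handed the job in with the gripper still holding it against the stop plate at about 8 N, roughly 20 mm back; the judge's result was not shown.

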